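Dispense the thick dowels from the rocker-gate feeder

ROBOT

A 6-joint arm with a two-finger parallel gripper is mounted at the origin on the work surface. World frame = base frame: x ahead of the robot, y to its left, z up, the work surface at z = 0. Lengths are in mm, angles in degrees, forces in N, time in s.
With the tool pointing down it reaches from about 300 to 850 mm from the base axis. Payload 4.2 kg.
Tool frame: the origin (TCP) lies midway between the tips of the shut fingers; the grasp point (between the pads) lies 19 mm behind it (env.grasp_offset is the distance from the TCP to the grasp point, in mm); z points along the fingers, y is the line along which they close (so a half turn about z gives the same grasp; the last joint's range is limited). The gripper opens to 91 mm and grips with 3 to 60 N. Pads are 32 mm wide; open, the fingers measure 118 mm over their backs; the gripper's body (76 mm by 178 mm) begins 60 mm behind the grasp point.
Start: joints at [68.583, 18.312, 89.639, -0, 72.044, -1.146], TCP at [199.22, 539.402, 213.976] pointing down, gripper open.
Joint ranges: [-177.97, 177.97], [-48.28, 115.42], [12.27, 149.76], [-77.06, 257.06], [2.81, 150.46], [-146.56, 146.56]. Speed limits (degrees/s): [147.25, 147.25, 180, 180, 180, 180].

INTERFACE

Orientations are given as [roll, pitch, yaw] about the fixed x, y, z axes, in that order (R = Rz(yaw) Ry(pitch) Rx(roll)).
In Python, from workcell import env, optics gives the robot as it stands. The module is installed in compiled form; this text tells all that it offers.
- The arm moves only by the tool send_rows, never from a script. Its argument "targets" is a list that holds one entry, the list of rows, each a list of 7 numbers: the turn, a rotation vector about the world's x, y, z scaled (see below), then the shift along the world's x, y, z scaled (see below), then the closure, from -1 (fully open) to 1 (shut). In form: [[[rx, ry, rz, x, y, z, gripper], ...]]. A call has 1 to 12 rows; each row shifts and turns the commanded pose from where the row before left it; what a row does not reach is not made up. The controller multiplies each number of a shift by 0.2 m and each number of a turn by pi/2 rad. A row lasts 1/10 s, in which the tool goes at most 50 mm and 8.59 degrees, less where a joint would pass 70% of its speed; a pose out of reach is approached as far as the arm can. A call with a number of a shift or a turn outside -1 to 1 is refused whole. A call with a gripper value outside its range is refused whole. The fingers move at their own pace and stop on an object; "grip_force" is the grip in N (left out, the last holds). Time passes only in rows, so rows that do not move let the fingers close. It gives the time, the measured TCP pose, the force, the opening and the grip force at its end, in the units of the state.
- env.state(): the state, without advancing time (a new reading comes with each control period).
- optics.grab_frame(name): name is "scene" or "top" or "wrist"; returns (picture, depth): 384x512x3 uint8, red, green, blue; 384x512 float32, mm along the optical axis (not along the pixel's ray), 0 where there is no reading.
- optics.camera_info(name): a dict with "camera_matrix" (3x3 intrinsics, pixels), "R" (3x3) and "t" (3): a world point X has camera coordinates R X + t; the wrist camera has in their place "mount" (4x4, takes a point from camera to tool coordinates, whose origin is the TCP and whose axes are the flange's). Camera axes: x right, y down, z forward; pixel columns grow to the right and rows downward; lengths in mm; the calibration is good to about 2 mm. The wrist camera is an equidistant fisheye: a pixel r from the principal point sees the ray r / f radians off the axis. A picture is of the moment at which its call begins: read the wrist's pose just before it. camera_info takes no time and is no camera call.
- env.job_done(): hands the job in; it is judged then, once.
Trained networks look in the newest picture that a camera, given by its name, has taken for a name from the list of things; names that differ only in an ending like _2 or _b are one class to them, and where a whole thing is asked for, a point or a joint stands for the part that bears it (a point fixed in the world has none). Each returns a list of dicts, best first, with "conf" (0 to 1); they miss things now and then, are a little off and sometimes report something else, mostly with a low value. They report only what shows in the picture. A call takes as long as a camera call. They do not tell look-alikes from the thing itself.
- optics.silhouettes(camera, name): "mask" (384x512 bool, what is visible of it) and "at" ([column, row] in pixels, amid what is visible of it).
- optics.place_of(camera, name): "at" ([column, row] in pixels: a listed point, or the origin of a listed thing).
The state is a dict: "time_s": time; "qpos": joint angles; "qvel": joint speeds; "effort": joint torques, N m; "ee_pos": TCP position; "ee_rot": TCP orientation; "force": force on the tool from outside, world axes, zero at the start; "torque": the same for the moment, N m; "gripper_width": finger opening in mm; "gripper_force": force on a finger pad.
Only numpy, scipy, OpenCV 4.12 (cv2) and the standard library are available. Lean on these libraries where they do the work, as an engineer would, in place of code of your own. Each camera call takes 0.05 s, during which the arm holds its last target. There are 200 camera calls.

TASK

Two feeders on the bench hold wooden dowels behind gates worked by rocking levers: with shut fingertips, press down the near paddle of the feeder that holds the two thick dowels, and keep it down until both have rolled into their catch tray by themselves. Then let the paddle come back up, so that the gate drops shut, and move clear. Do not touch the dowels or the gates, keep the thin dowels shut in, and leave everything else on the bench where it is.

Things in the scene. Friction and masses are not known exactly. Their poses are not given: they have to be found in the camera images.
- thick_feeder: Fixed wooden gravity feeder with two thick dowels, base 400 x 140 mm; stands left or right. Origin on the bench under mid-lane; x points down the chute, away from the robot (yaw within 0.25 rad), y left, z up. Open chute 74 mm wide inside, from x = -80 mm (back wall top 110 mm above bench) sloping down 0.2 rad to x = 105 mm (floor 40 mm high), then the catch tray. Both feeders are alike.
- thick_lever (a joint): Rocking lever along the left side of the thick dowels' chute, pivot at feeder x = -20 mm, 85 mm high; near end paddle, far end gate. Rad: 0 at rest (gate shut), 0.36 at its stop (paddle fully down, gate about 40 mm up). The thick dowels can pass from about 0.25 on. Sprung: the paddle takes about 2.5 N to start, 5.5 N at the stop, and swings back when let go.
- thick_paddle (a point): Centre of the paddle's top, at the near end of the thick dowels' lever: flat wooden plate 32 mm (feeder x) x 40 mm (y), 8 mm thick, at feeder x = -130, y = 36 mm; top 100 mm above the bench at rest, 60 mm fully down; below it only the base board, 12 mm high. x along the lever towards the gate, z up, tilting with the lever.
- thick_gate (a point): Gate: upright steel gate plate, 70 x 48 mm and 6 mm thick, at the far end of the thick dowels' lever, closing the chute at feeder x = 83 mm; this point is the middle of its lower edge, which rests 2 mm above the chute floor; axes are the lever's. Beyond it the chute empties into the open catch tray, inside feeder x = 108 to 232 mm, 74 mm wide, floor 18 mm and rims about 60 mm above the bench.
- thick_a: Thick wooden dowel, 28 mm diameter, 70 mm long, lying across the chute, first behind the gate; origin at its centre, y along the dowel.
- thick_b: Thick wooden dowel, 28 mm diameter, 70 mm long, lying across the chute, second, behind thick_a; origin at its centre, y along the dowel.
- thin_feeder: Fixed wooden gravity feeder with two thin dowels, base 400 x 140 mm; stands left or right. Origin on the bench under mid-lane; x points down the chute, away from the robot (yaw within 0.25 rad), y left, z up. Open chute 74 mm wide inside, from x = -80 mm (back wall top 110 mm above bench) sloping down 0.2 rad to x = 105 mm (floor 40 mm high), then the catch tray. Both feeders are alike.
- thin_lever (a joint): Rocking lever along the left side of the thin dowels' chute, pivot at feeder x = -20 mm, 85 mm high; near end paddle, far end gate. Rad: 0 at rest (gate shut), 0.36 at its stop (paddle fully down, gate about 40 mm up). The thin dowels can pass from about 0.12 on. Sprung: the paddle takes about 2.5 N to start, 5.5 N at the stop, and swings back when let go.
- thin_paddle (a point): Centre of the paddle's top, at the near end of the thin dowels' lever: flat wooden plate 32 mm (feeder x) x 40 mm (y), 8 mm thick, at feeder x = -130, y = 36 mm; top 100 mm above the bench at rest, 60 mm fully down; below it only the base board, 12 mm high. x along the lever towards the gate, z up, tilting with the lever.
- thin_gate (a point): Gate: upright steel gate plate, 70 x 48 mm and 6 mm thick, at the far end of the thin dowels' lever, closing the chute at feeder x = 83 mm; this point is the middle of its lower edge, which rests 2 mm above the chute floor; axes are the lever's. Beyond it the chute empties into the open catch tray, inside feeder x = 108 to 232 mm, 74 mm wide, floor 18 mm and rims about 60 mm above the bench.
- thin_a: Thin wooden dowel, 16 mm diameter, 70 mm long, lying across the chute, first behind the gate; origin at its centre, y along the dowel.
- thin_b: Thin wooden dowel, 16 mm diameter, 70 mm long, lying across the chute, second, behind thin_a; origin at its centre, y along the dowel.
- screw_jar: Bystander: glass jar with a steel lid, 56 mm across, 75 mm tall, between the feeders; origin under its centre
- glue: Bystander: white glue bottle, 52 mm across, 150 mm tall, between the feeders; origin under its centre
- offcut: Bystander: wood block 120 x 60 x 35 mm, to the left; origin under its centre
- mallet: Bystander: hammer lying at the left; origin under its middle
- driver: Bystander: screwdriver lying at the right; origin under its middle
- tape: Bystander: roll of paper tape, 90 mm across, 30 mm high, at the right; origin under its centre
- mug: Bystander: white mug, 76 mm across, 90 mm tall, at the right nearer the robot; origin under its centre
Mind the look-alikes: they are no part of the job. Leave any blue look-alike of the thick_b alone.

How it is judged:
By the outcome, as a careful person would: the job done as asked, in the order asked, and still so for the second after the job is handed in, with the robot touching nothing.
It also fails if it takes over 35 s, if anything falls off the work surface, if the arm or the gripper's body presses on something with over 40 N, if the wrist force passes 120 N, or if a joint passes its speed limit or range.

## Working session

There is one attempt and no reset: what is moved stays moved. The work goes in short steps, Python scripts to look and compute and a tool call to move; the robot and the scene stay as the last step left them, time stands still between calls to the robot, and variables do not carry over. Pictures are saved under pics/ and viewed, at most 10 in all, crops included, and the job is handed in when it is done.

Besides the shell and the picture viewer there is one more tool, called after "Request:" as name([rows], argument=value, ...), one row to a line, values as JSON. send_rows: Moves the arm, as the interface text tells. Its arguments: {"type":"object","properties":{"targets":{"type":"array"},"grip_force":{"type":"number"}},"required":["targets"]}

```bash
mkdir -p pics; cat > h.py <<'E'
import numpy as np, cv2
from workcell import env, optics
def world(cam,px,depth):
    i=optics.camera_info(cam);K=np.array(i["camera_matrix"]);R=np.array(i["R"]);t=np.array(i["t"])
    u,v=px;d=np.median([x for x in depth[int(v)-2:int(v)+3,int(u)-2:int(u)+3].ravel() if x>0])
    return R.T@(np.linalg.inv(K)@[u,v,1]*d-t)
def proj(cam,X):
    i=optics.camera_info(cam);p=np.array(i["camera_matrix"])@(np.array(i["R"])@X+np.array(i["t"]));return p[:2]/p[2]
E
python3 - <<'E'
from h import *
ims=[]
for c in("top","scene"):
    p,d=optics.grab_frame(c); np.save(c+"_d.npy",d); q=p[:,:,::-1].copy()
    for n in("thick_paddle","thin_paddle","thick_gate","thin_gate","thick_a","thin_a","thick_feeder","thin_feeder"):
        for r in optics.place_of(c,n)[:3]:
            try: w=world(c,r["at"],d).round(0)
            except Exception as e: w=e
            print(c,n,round(r["conf"],2),np.round(r["at"]),w)
    cv2.imwrite(f"pics/{c}.png",cv2.resize(q,(800,600)))
print(env.state())
E
```

```text
top thick_paddle 0.73 [178. 127.] [716. 211.  62.]
top thick_paddle 0.67 [328. 226.] [ 422. -229.  100.]
top thin_paddle 0.95 [159. 188.] [527. 255. 100.]
top thick_gate 0.69 [331. 155.] [ 630. -247.   74.]
top thick_gate 0.66 [366. 262.] [ 311. -364.    6.]
top thick_gate 0.56 [178. 130.] [708. 210.  63.]
top thin_gate 0.87 [177. 127.] [718. 214.  62.]
top thin_gate 0.46 [247. 210.] [465.   2.  74.]
top thick_a 0.74 [323. 265.] [ 304. -227.   26.]
top thick_a 0.58 [338. 165.] [ 600. -266.   81.]
top thick_a 0.52 [338. 158.] [ 621. -267.   73.]
top thin_a 0.51 [180. 132.] [703. 205.  63.]
top thin_a 0.43 [181. 126.] [720. 202.  62.]
top thin_a 0.4 [244. 211.] [463.  11.  74.]
top thick_feeder 0.68 [102. 218.] [444. 440.  34.]
top thick_feeder 0.62 [332. 180.] [ 558. -250.   60.]
top thin_feeder 0.76 [181. 152.] [640. 200.  63.]
scene thick_paddle 0.74 [181. 242.] [ 428. -230.  100.]
scene thick_paddle 0.42 [251. 303.] [ 648. -266.   47.]
scene thick_paddle 0.36 [231. 286.] [ 592. -263.   79.]
scene thin_paddle 0.69 [293. 130.] [514. 244. 100.]
scene thin_paddle 0.26 [351. 170.] [722.
[... 343 characters left out ...]
326. 173.] [659. 171.  62.]
{'time_s': 0.9, 'qpos': array([ 6.85830336e+01,  1.83104445e+01,  8.96401845e+01, -8.45244933e-04,
        7.20455950e+01, -1.14589099e+00]), 'qvel': array([ 0.02708563, -0.03993707, -0.01816904,  0.06491839,  0.02677465,
        0.09639459]), 'effort': array([-1.22156536e-03, -4.12347972e+01, -2.32226551e+01,  7.26080127e-02,
        3.74876428e-02,  1.78407151e-05]), 'ee_pos': array([199.21739905, 539.38091312, 213.98248842]), 'ee_rot': array([1.79996241e+02, 8.79454075e-04, 1.59729185e+02]), 'force': array([ 0.39365136, -0.44882646,  0.04111148]), 'torque': array([-0.02182702, -0.00315923,  0.01235587]), 'gripper_force': 0.0, 'gripper_width': 91.42452791104462}
```

View pics/top.png

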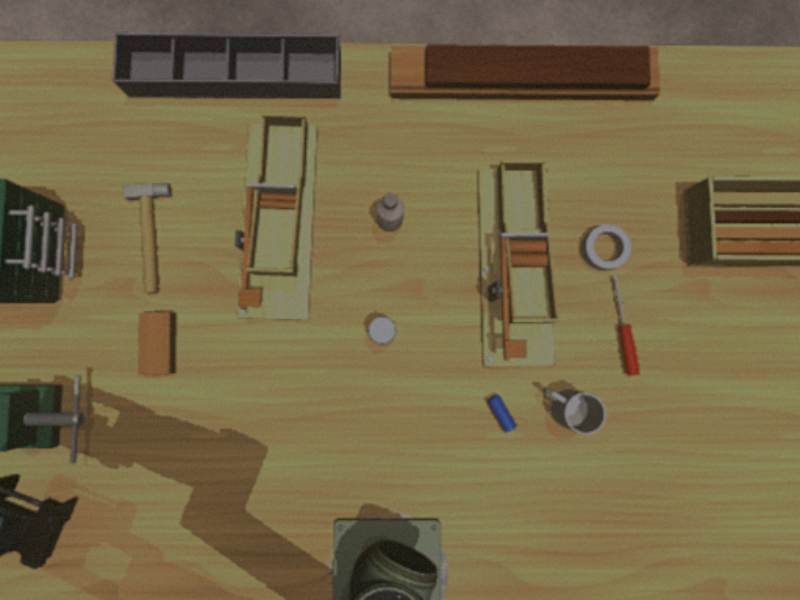

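View pics/scene.png

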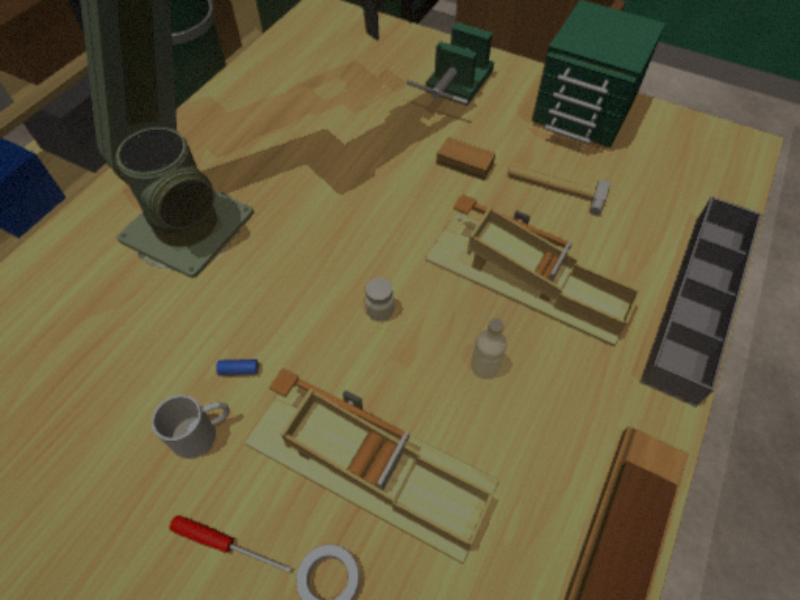

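The top view shows two thick dowels in the right-hand feeder at (528,252) and its paddle at (515,349). The left feeder holds the thin dowels at (278,201). The scene view agrees, with the thick dowels at (375,455) and the paddle at (285,382). A blue look-alike and the mug lie nearer the robot. The target paddle is at about (424,-230,100).

Request:
send_rows([
  [[0,0,0.0156,0.063,-0.214,0,1],[0,0,0.0156,0.063,-0.214,0,1],[0,0,0.0156,0.063,-0.214,0,1],[0,0,0.0156,0.063,-0.214,0,1],[0,0,0.0156,0.063,-0.214,0,1],[0,0,0.0156,0.063,-0.214,0,1],[0,0,0.0156,0.063,-0.214,0,1],[0,0,0.0156,0.063,-0.214,0,1],[0,0,0.0156,0.063,-0.214,0,1],[0,0,0.0156,0.063,-0.214,0,1],[0,0,0.0156,0.063,-0.214,0,1],[0,0,0.0156,0.063,-0.214,0,1]],
])

```text
time_s: 2.1
ee_pos: [350.6, 24.1, 214.4]
ee_rot: [180.0, 0.1, 176.6]
force: [0.2, -0.0, -0.3]
gripper_width: 0.6
gripper_force: 0.0
```

```bash
python3 - <<'E'
from h import *
d0=np.load("top_d.npy");i=optics.camera_info("top");K=np.array(i["camera_matrix"]);R=np.array(i["R"]);t=np.array(i["t"])
v,u=np.mgrid[0:384,0:512]
P=((np.linalg.inv(K)@np.stack([u,v,u*0+1]).reshape(3,-1))*d0.ravel()-t[:,None]); P=(R.T@P).T
def box(x0,x1,y0,y1,z0,z1):
    m=(P[:,0]>x0)&(P[:,0]<x1)&(P[:,1]>y0)&(P[:,1]<y1)&(P[:,2]>z0)&(P[:,2]<z1);return P[m]
q=box(380,470,-290,-180,92,108);print("paddle",len(q),q.mean(0),q.min(0),q.max(0))
b=box(330,900,-400,-120,8,16);r=cv2.minAreaRect(b[:,:2].astype(np.float32));print("base",r)
E
```

```text
paddle 181 [ 431.75349666 -230.76245034   99.35730224] [ 415.04037516 -251.52446757   92.02696348] [ 469.36704548 -211.42359538  103.5023549 ]
base ((607.0054931640625, -292.2479248046875), (552.6640625, 214.9816131591797), 0.8314796090126038)
```

Request:
send_rows([
  [[0,0,0.0156,0.064,-0.212,0,1],[0,0,0.0156,0.064,-0.212,0,1],[0,0,0.0156,0.064,-0.212,0,1],[0,0,0.0156,0.064,-0.212,0,1],[0,0,0.0156,0.064,-0.212,0,1],[0,0,0.0156,0.064,-0.212,0,1],[0,0,0,0,0,-0.15,1],[0,0,0,0,0,-0.15,1],[0,0,0,0,0,0,1]],
])

```text
time_s: 3.0
ee_pos: [424.6, -227.6, 150.6]
ee_rot: [179.7, -0.4, -175.0]
force: [-0.5, 0.5, -0.2]
gripper_width: 0.9
gripper_force: 0.0
```

```bash
python3 - <<'E'
from h import *
from scipy.spatial.transform import Rotation as Ro
s=env.state();p,d=optics.grab_frame("wrist")
i=optics.camera_info("wrist");M=np.array(i["mount"]);K=np.array(i["camera_matrix"])
R=Ro.from_euler("xyz",s["ee_rot"],degrees=True).as_matrix()
print(s["ee_pos"],s["ee_rot"])
q=cv2.resize(p[:,:,::-1],(800,600))
for r in optics.place_of("wrist","thick_paddle")[:3]:
    a=np.array(r["at"]);e=(a-K[:2,2])/[K[0,0],K[1,1]];th=np.hypot(*e)
    ray=np.r_[e/th*np.sin(th),np.cos(th)]
    o=R@M[:3,3]+s["ee_pos"];w=R@M[:3,:3]@ray
    print(r["conf"],a,(o+w*(100-o[2])/w[2]).round(1))
    cv2.circle(q,tuple((a*1.5625).astype(int)),5,(0,255,0),2)
cv2.imwrite("pics/w1.png",q)
E
```

```text
[ 424.59046707 -227.55305268  150.60000772] [ 179.71026019   -0.40814773 -175.04802456]
0.83 [249.9 223.9] [ 432.8 -231.6  100. ]
```

View pics/w1.png

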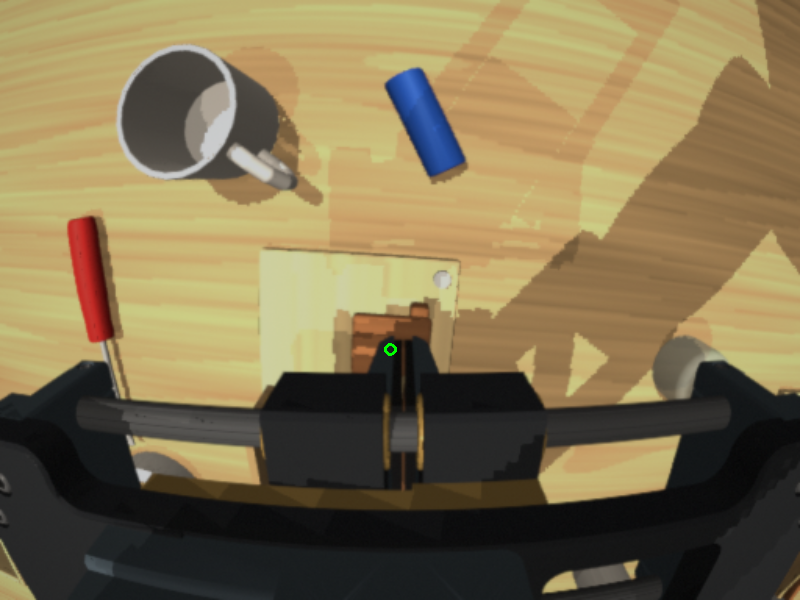

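The wrist view has the paddle beneath the fingertips at (390,345), which puts it at about (432,-231). That matches the depth estimate, so I press gently.

Request:
send_rows([
  [[0,0,0,0.035,-0.02,-0.1,1],[0,0,0,0,0,-0.1,1],[0,0,0,0,0,-0.04,1],[0,0,0,0,0,-0.04,1],[0,0,0,0,0,-0.04,1],[0,0,0,0,0,-0.04,1],[0,0,0,0,0,-0.03,1],[0,0,0,0,0,0,1],[0,0,0,0,0,0,1]],
])

```text
time_s: 4.0
ee_pos: [434.6, -232.8, 76.4]
ee_rot: [-180.0, 0.0, -175.0]
force: [-2.0, 0.1, 5.3]
gripper_width: 0.6
gripper_force: 2.4
```

Request:
send_rows([
  [[0,0,0,0,0,-0.015,1],[0,0,0,0,0,-0.015,1],[0,0,0,0,0,0,1],[0,0,0,0,0,0,1]],
])

```text
time_s: 4.4
ee_pos: [435.2, -232.8, 70.7]
ee_rot: [-180.0, 0.1, -175.0]
force: [0.3, 1.3, 5.7]
gripper_width: 0.5
gripper_force: 2.7
```

```bash
python3 - <<'E'
from h import *
print(env.state()["force"])
p,d=optics.grab_frame("scene")
cv2.imwrite("pics/s2.png",cv2.resize(p[190:380,130:380,::-1],(750,570)))
E
```

```text
[0.2552455  1.2637444  5.69284639]
```

View pics/s2.png

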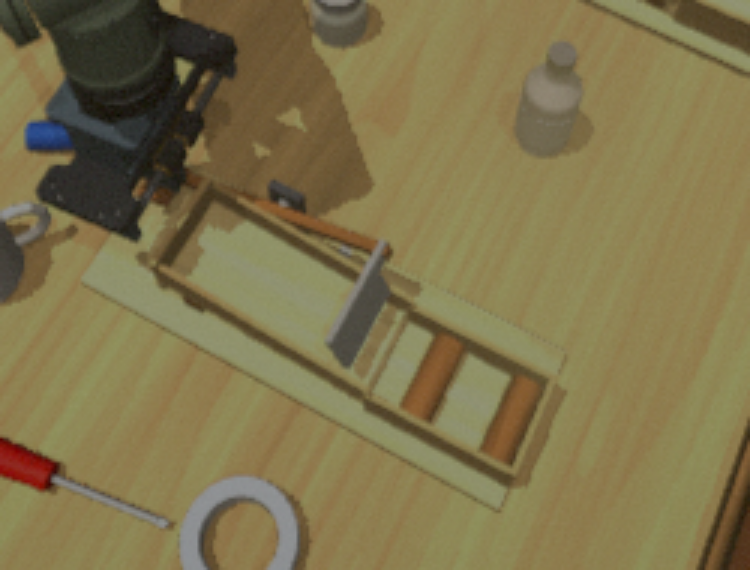

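The gate is up at (360,305), and both thick dowels lie in the tray at (435,375) and (510,415). I'll let them settle briefly, then release slowly and lift clear.

Request:
send_rows([
  [[0,0,0,0,0,0,1],[0,0,0,0,0,0,1],[0,0,0,0,0,0.04,1],[0,0,0,0,0,0.04,1],[0,0,0,0,0,0.04,1],[0,0,0,0,0,0.04,1],[0,0,0,0,0,0.04,1],[0,0,0,0,0,0.2,1],[0,0,0,0,0,0.2,1],[0,0,0,0,0,0.2,1],[0,0,0,0,0,0,1],[0,0,0,0,0,0,1]],
])

```text
time_s: 5.65
ee_pos: [434.2, -232.5, 230.6]
ee_rot: [-180.0, 0.1, -175.0]
force: [0.3, 0.0, -0.6]
gripper_width: 0.2
gripper_force: 0.0
```

```bash
python3 - <<'E'
from h import *
print(env.state()["force"])
p,d=optics.grab_frame("scene")
cv2.imwrite("pics/s3.png",cv2.resize(p[:,:,::-1],(800,600)))
E
```

```text
[ 0.25814407  0.01717532 -0.64033319]
```

View pics/s3.png

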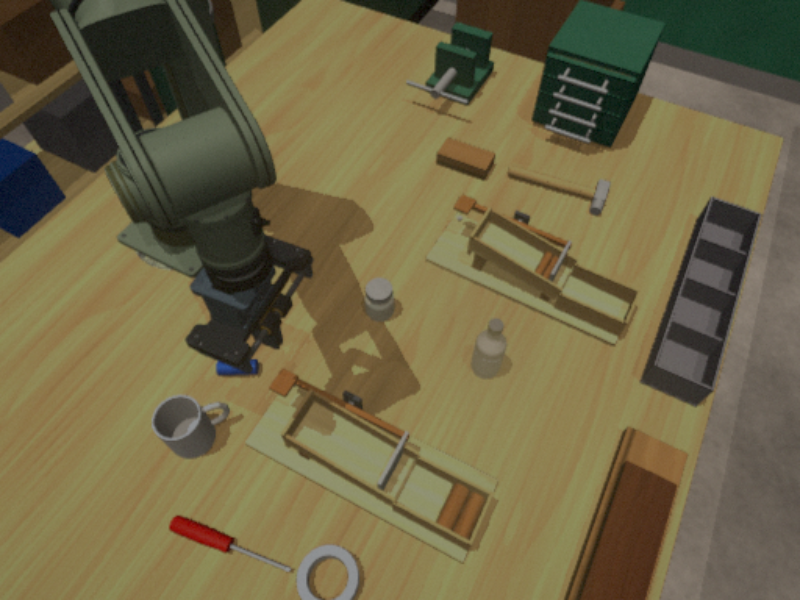

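The gate is shut at (393,460), the paddle is back up at (283,382), both thick dowels are in the tray at (462,510), and nothing else has moved.

```bash
python3 -c "
from workcell import env
print(env.job_done())"
```

```text
the job is handed in; nothing more can be done
None
```

Job handed in at about 5.7 s: both thick dowels rolled into their catch tray, the gate is shut again, the arm is clear, and the thin dowels and everything else on the bench look undisturbed.

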